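# Switch on the slide dryer over its splash guard with a bent rod

## Task

Switch on the slide dryer by pulling its red lever all the way over towards the robot with the bent rod, reaching over the blue-framed guard; the robot itself must not touch the dryer, its lever or its guard. The rod lies flat on the bench, so first lay its shank in the two notches of the grey rest, grip on the side of the white notch and bent end beyond the yellow notch, and let go so that the bent end swings down; then take it again and use it. Finally lay the rod back in the rest the same way with its bent end hanging down, let go, and leave the other things where they are.

Things in the scene. Friction and masses are not known exactly. Their poses are not given: they have to be found in the camera images.
- rod: loose L-shaped reaching rod, about 0.13 kg: orange grip 80 x 26 x 26 mm, then a round steel shank 10 mm thick, bent square into a leg with a black 26 mm rubber ball. Origin at the grip's middle; x along the shank to the bend (160 mm away), the leg along -y. Centre of mass about 100 mm along x and 30 mm towards the leg. Starts flat, z up, leg sideways; hanging in the rest its y points up, its leg down
- rod_grip (a point): middle of the rod's orange grip (axes as the rod's); 26 mm across its flats either way, 13 to 15 mm above the worktop at the start (its shank may lie on the thin black mat)
- rod_tip (a point): centre of the rubber ball at the end of the rod's bent leg (axes as the rod's), at x 160 mm, y -75 mm from rod_grip
- rest: grey rest, fixed: two upright plates 10 mm thick, 70 mm apart centre to centre, on a base 94 x 80 mm; each has an open 90 degree V notch 50 mm wide at its mouth, 118 mm up, the one on the -x side lined white, the other yellow. Smooth: let go, the rod's heavy leg swings down of itself in 2 to 3 s to within about 12 degrees of straight down, and closing on the flats of the grip squares it up. Axes as rest_seat
- rest_seat (a point): point midway between the rest's plates on the axis of a seated shank, 100 mm above the worktop. x points level along the notches, the way the rod's bend must point. The grip goes on the -x side (white notch), its middle best 95 mm from this point (play: 15 mm towards +x, 20 mm towards -x), the bent leg outside the yellow one
- dryer: slide dryer on a fixed base 118 x 126 mm: low white housing (top at 27 mm, lever block to 60 mm), and on the robot's side an upright clear splash guard in a blue frame, 126 mm wide, 135 mm high, up to 14 mm thick, its plane 55 mm in front of the lever's pivot. Origin on the worktop under the pivot; x points level away from the robot, square to the guard; y to the left
- switch_pivot (a point): pivot of the red-knobbed lever, 47 mm above the worktop, midway across the guard's width (axes as the dryer's)
- switch_tip (a point): centre of the lever's red ball knob (26 mm), 60 mm from the pivot on a 10 mm steel stem; about 100 mm above the worktop at either end of its swing, 107 mm half-way
- switch (a joint): angle of the lever in the dryer's x-z plane, rad: near 0 it leans away from the robot and guard (off), 0.5 is upright, 1.0 is its stop, leaning towards the guard and robot (on). It stays where it is left; about 1 to 2 N at the knob moves it
- glass_screen: fixed upright clear glass wall, 6 mm thick, on the left of the work: its plane is upright along x, from 0.29 m nearer the robot than its origin to 0.30 m beyond it, and 1.4 m high from the worktop; origin at the foot of its middle. Bring the arm round its near edge and keep the hand and arm clear of it
- tape_roll: bystander, loose: beige roll of tape lying flat, 49 mm across, 19 high
- bench_timer: bystander, loose: white upright timer 24 x 66 x 66 mm
- specimen_pot: bystander, loose: white pot with yellow cap, 51 mm across, 62 high

How it is judged:
By the outcome, as a careful person would: the job done as asked, in the order asked, and still so for the second after the job is handed in, with the robot touching nothing.
It also fails if it takes over 72 s, if anything falls off the work surface, if the arm or the gripper's body presses on something with over 40 N, if the wrist force passes 120 N, or if a joint passes its speed limit or range.

## Robot

A 6-joint arm with a two-finger parallel gripper is mounted at the origin on a cart in front of the work surface, level with it; the furniture and walls round the work are solid. World frame = base frame: x ahead of the robot, y to its left, z up, the work surface at z = 0. Lengths are in m, angles in rad, forces in N, time in s.
With the tool pointing down it reaches from about 0.35 to 0.975 m from the base axis. Payload 4.9 kg.
Tool frame: the origin (TCP) lies midway between the tips of the shut fingers; the grasp point (between the pads) lies 19 mm behind it (manip.pinch_z is the distance from the TCP to the grasp point, in m); z points along the fingers, y is the direction in which the jaws open and shut (so a half turn about z gives the same grasp; the last joint's range is limited). The gripper opens to 85 mm and grips with 20 to 120 N. Pads are 22 mm wide; open, the fingers measure 114 mm over their backs; the gripper's body (76 mm by 85 mm) begins 54 mm behind the grasp point. The pads swing forward as they close: fully open they stand 13 mm farther back than shut.
Start: joints at [-1.275, 0.053, 1.613, -0, 1.476, -0.119], TCP at [0.252, -0.572, 0.231] pointing down, gripper open.
Joint ranges: [-3.01, 3.01], [-1.01, 2.22], [0.06, 2.58], [-1.02, 4.17], [0.09, 2.62], [-3.14, 3.14]. Speed limits (rad/s): [2.57, 2.57, 3.14, 3.14, 3.14, 3.14].

## Interface

Orientations are given as a unit quaternion [w, x, y, z].
In Python, from plant import manip gives the robot as it stands.
- The arm moves only by the tool drive_tool, never from a script. Its argument "commands" is text: rows parted by semicolons, each of 5 numbers parted by spaces: the finger opening in mm, from 0 to 85.4, then the shift along the tool's x, y, z in units of 30 mm (1.0 is 30 mm), then the turn about the tool's z in degrees. A call has exactly 8 rows; each row shifts and turns the commanded pose from where the row before left it, along the tool's axes as they then stand; what a row does not reach is not made up. A row lasts 1/8 s, in which the tool goes at most 62.5 mm and 10.7 degrees, less where a joint would pass 70% of its speed; a pose out of reach is approached as far as the arm can. A call is refused whole if a number of a shift passes 1 or a number of a turn 10.7, either way. A call with a gripper value outside its range is refused whole. The fingers move at their own pace and stop on an object; the grip force is fixed at half the most. Time passes only in rows, so rows that do not move let the fingers close, or fill a call up. It gives the time, the measured TCP pose, the force and the opening at its end, in the units of the state.
- manip.state(): the state, without advancing time (a new reading comes with each control period).
- manip.grab_frame(name): name is "scene" or "top"; returns the picture (384x512x3 uint8, red, green, blue); there is no depth.
- manip.camera_params(name): a dict with "fx", "fy", "cx", "cy" (pixels), "distortion" ([k1, k2, p1, p2, k3] as OpenCV has them; the pictures are not rectified), "xyz" and "orientation" of the camera in the world. Camera axes: x right, y down, z forward; pixel columns grow to the right and rows downward; lengths in m; the calibration is good to about 2 mm. A picture is of the moment at which its call begins. camera_params takes no time and is no camera call.
- manip.job_done(): hands the job in, once; it reports no verdict.
The state is a dict: "time": time; "joint_pos": joint angles; "joint_vel": joint speeds; "joint_efforts": joint torques, N m; "tool_pos": TCP position; "tool_rot": TCP orientation; "contact_force": force on the tool from outside, world axes, zero at the start; "ft_torque": the same for the moment, N m; "gripper_width": opening from 0.0 (shut) to 1.0 (fully open).
Only numpy, scipy, OpenCV 4.12 (cv2) and the standard library are available. Lean on these libraries where they do the work, as an engineer would, in place of code of your own. Each camera call takes 0.05 s, during which the arm holds its last target. There are 200 camera calls.

## Working session

There is one attempt and no reset: what is moved stays moved. The work goes in short steps, Python scripts to look and compute and a tool call to move; the robot and the scene stay as the last step left them, time stands still between calls to the robot, and variables do not carry over. Pictures are saved under pics/ and viewed, about 8 in all and at most 12, crops included, and the job is handed in when it is done.

Besides the shell and the picture viewer there is one more tool, called after ">>>" by a JSON object that holds its "name" and its "arguments", one argument or row to a line. drive_tool: Moves the arm, as the interface text tells. Its arguments: {"type":"object","properties":{"commands":{"type":"string"}},"required":["commands"]}

```bash
mkdir -p pics; ls
python3 - <<'E'
from plant import manip
import cv2
for n in("scene","top"):
    im=manip.grab_frame(n); cv2.imwrite(f"pics/{n}0.png",im[:,:,::-1]); print(n,manip.camera_params(n))
print(manip.state())
a=[cv2.imread(f"pics/{n}0.png") for n in("scene","top")]
E
```

```text
pics
scene {'fx': 445.7766104354815, 'fy': 445.7766104354815, 'cx': 255.20649034733694, 'cy': 198.48017736427238, 'distortion': array([-0.01803225,  0.        ,  0.        ,  0.        ,  0.        ]), 'xyz': array([-0.54329671,  0.39610988,  0.69573206]), 'orientation': array([ 0.28419374, -0.44693445,  0.7223742 , -0.44458862])}
top {'fx': 452.5675754334076, 'fy': 452.5675754334076, 'cx': 247.4109866435157, 'cy': 196.05769869442545, 'distortion': array([-0.06440875,  0.        ,  0.        ,  0.        ,  0.        ]), 'xyz': array([ 0.21546642, -0.12841194,  1.62878728]), 'orientation': array([-0.07028189,  0.70825174, -0.69886082,  0.07094709])}
{'time': 0.1, 'joint_pos': array([-1.27500167e+00,  5.32948017e-02,  1.61417309e+00, -2.48717142e-05,
        1.47603236e+00, -1.19017005e-01]), 'joint_vel': array([ 0.00100952, -0.00020843, -0.00302338,  0.00030878,  0.00168427,
       -0.00030996]), 'joint_efforts': array([ 9.63926723e-04, -3.94901741e+01, -3.71363068e+01, -9.45578813e-05,
        3.94356539e-03,  5.01805062e-06]), 'tool_pos': array([ 0.2516999 , -0.57144302,  0.23017373]), 'tool_rot': array([-9.48980572e-04,  9.78567713e-01,  2.05923094e-01, -9.65258482e-05]), 'contact_force': array([-0.74687417, -0.30171528,  0.04903096]), 'ft_torque': array([ 0.00245911,  0.00842804, -0.00463286]), 'gripper_width': 1.0003714576468805}
```

View pics/scene0.png

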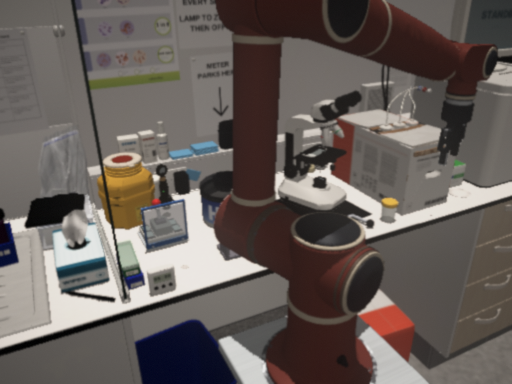

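View pics/top0.png

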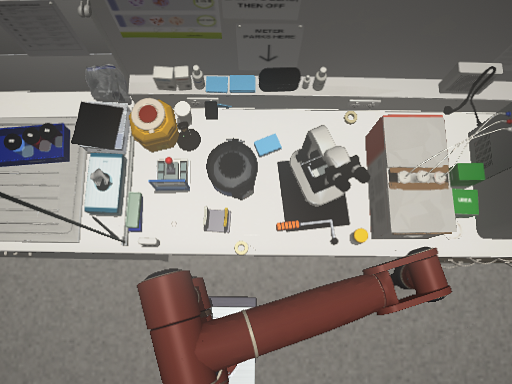

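The top view shows the rod (grip ~(288,225), ball ~(334,241)), rest (~(217,219)), dryer (~(170,175)), timer (148,241), tape (241,247) and pot (360,236). I'll enlarge it and add a pixel-to-world helper.

```bash
cat > h.py <<'E'
from plant import manip
import cv2, numpy as np
from scipy.spatial.transform import Rotation as R
def cam(n):
    p=manip.camera_params(n); K=np.array([[p['fx'],0,p['cx']],[0,p['fy'],p['cy']],[0,0,1]])
    return K,p['distortion'],np.array(p['xyz']),R.from_quat(np.roll(p['orientation'],-1)).as_matrix()
def p2w(n,u,v,z):
    K,d,c,M=cam(n); q=cv2.undistortPoints(np.array([[[u,v]]],float),K,d)[0,0]
    r=M@[q[0],q[1],1]; return c+r*(z-c[2])/r[2]
def w2p(n,P):
    K,d,c,M=cam(n); rv=cv2.Rodrigues(M.T)[0]
    return cv2.projectPoints(np.atleast_2d(np.array(P,float)),rv,-M.T@c,K,d)[0][:,0]
def crop(im,x0,y0,x1,y1,s,f):
    cv2.imwrite(f,cv2.resize(im[y0:y1,x0:x1,::-1],None,fx=s,fy=s,interpolation=cv2.INTER_CUBIC))
E
python3 - <<'E'
from h import *
im=cv2.imread("pics/top0.png")[:,:,::-1]
a=cv2.resize(im[145:255,125:255],None,fx=5,fy=5,interpolation=cv2.INTER_CUBIC)[:,:,::-1]
b=cv2.resize(im[205:255,265:375],None,fx=5,fy=5,interpolation=cv2.INTER_CUBIC)[:,:,::-1]
cv2.imwrite("pics/z1.png",np.hstack([a])); 
c=np.zeros((600,800,3),np.uint8);c[:550,:650]=a
c2=cv2.resize(b,(800,364));cv2.imwrite("pics/z2.png",c2)
# rod by colour
hsv=cv2.cvtColor(np.ascontiguousarray(im),cv2.COLOR_RGB2HSV)
m=((hsv[...,0]>3)&(hsv[...,0]<18)&(hsv[...,1]>150)&(hsv[...,2]>120)).astype(np.uint8);m[:, :265]=0;m[:,320:]=0;m[:215]=0;m[240:]=0
ys,xs=np.nonzero(m);print(len(xs),xs.mean(),ys.mean(),xs.min(),xs.max())
for n,u,v,z in[("grip",xs.mean(),ys.mean(),.022),("bend",331,221,.015),("ball",334,241,.015),("restW",206,219,.1),("restY",229,220,.1),("knob",169,161,.1),("timer",148,241,.06),("tape",241,247,.02),("pot",360,236,.06)]: print(n,p2w("top",u,v,z).round(3))
E
```

```text
114 287.859649122807 224.71929824561403 277 298
grip [ 0.439 -0.274  0.022]
bend [ 0.455 -0.431  0.015]
ball [ 0.383 -0.44   0.015]
restW [0.444 0.012 0.1  ]
restY [ 0.441 -0.066  0.1  ]
knob [0.647 0.149 0.1  ]
timer [0.369 0.216 0.06 ]
tape [ 0.357 -0.107  0.02 ]
pot [ 0.397 -0.523  0.06 ]
```

View pics/z1.png

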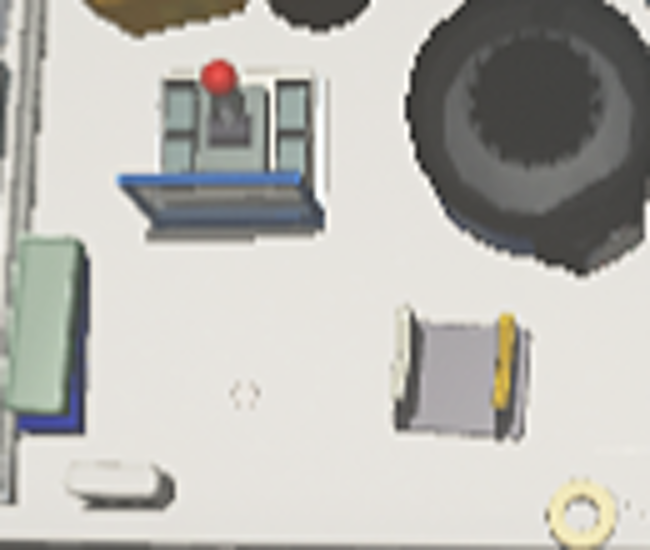

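View pics/z2.png

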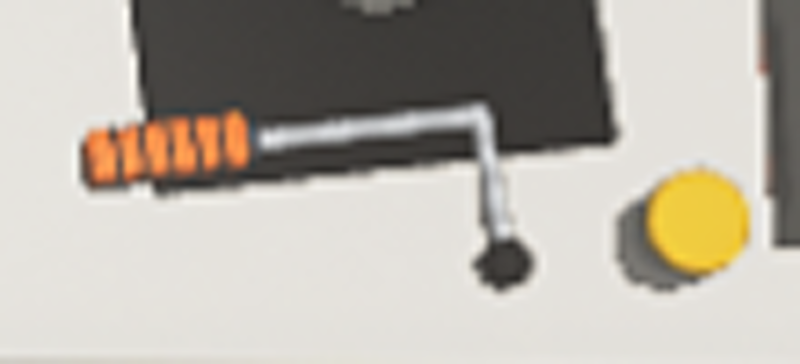

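Run:
```python
from h import *
f=lambda x,y,x0,y0,s:((x+.5)/s-.5+x0,(y+.5)/s-.5+y0)
A=lambda x,y,z:p2w("top",*f(x,y,125,145,5),z)
B=lambda x,y,z:p2w("top",*f(x,y,265,205,7.273),z)
def yaw(v): return np.degrees(np.arctan2(v[1],v[0]))
g,be,ba=B(166,150,.02),B(483,113,.015),B(503,263,.015)
print("rod",g,be,ba,yaw(be-g),yaw(be-ba))
W=(A(405,308,.118)+A(398,398,.118))/2;Y=(A(512,315,.118)+A(500,408,.118))/2
u=(Y-W)/np.linalg.norm(Y-W);print("rest",W,Y,(W+Y)/2,np.linalg.norm(Y-W),yaw(u),yaw(A(405,308,.118)-A(398,398,.118))-90,yaw(A(512,315,.118)-A(500,408,.118))-90)
gl,gr=A(120,180,.135),A(301,176,.135)
gn=np.array([-(gr-gl)[1],(gr-gl)[0],0]);print("guard",gl,gr,np.linalg.norm(gl-gr),(gl+gr)/2,yaw(gn), "foot",A(148,236,0),A(322,230,0))
print("knob",A(219,77,.1),"house far",A(163,68,.027),A(312,68,.027))
print("screenfoot",A(8,503,0),A(35,5,0), "cap",p2w("top",188,139,.08),p2w("top",188,139,.0),"kettle",A(535,100,.1))
print("book",A(80,240,.06),A(20,410,.06))
```

```text
rod [ 0.43710304 -0.27244585  0.02      ] [ 0.45823512 -0.43055836  0.015     ] [ 0.38377466 -0.4388181   0.015     ] -82.38740902576852 6.329823060005984
rest [0.45399641 0.01494529 0.118     ] [ 0.44917861 -0.05582721  0.118     ] [ 0.45158751 -0.02044096  0.118     ] 0.07093628901209163 -93.89436673448536 -92.61119118359633 -96.00113626112731
guard [0.56743639 0.20886033 0.135     ] [0.57181309 0.08553003 0.135     ] 0.12340792923045135 [0.56962474 0.14719518 0.135     ] 2.032438645557934 foot [0.55709686 0.21614767 0.        ] [0.56333748 0.08768115 0.        ]
knob [0.65084453 0.15123011 0.1       ] house far [0.67802484 0.2063368  0.027     ] [0.67933478 0.0962935  0.027     ]
screenfoot [0.35879721 0.30741303 0.        ] [0.73411958 0.31187247 0.        ] cap [0.73562922 0.08822882 0.08      ] [0.76249735 0.09941903 0.        ] kettle [ 0.63695817 -0.07104196  0.1       ]
book [0.54096042 0.25188407 0.06      ] [0.41874884 0.28701362 0.06      ]
```

```bash
cat >> h.py <<'E'
def plan(target,phi=None,rows=8,start=None,phi0=None):
    """print rows (shift in 30mm units, turn) from the present pose to world target / tool-x yaw phi (deg); tool down"""
    s=manip.state(); M=R.from_quat(np.roll(s['tool_rot'],-1)).as_matrix()
    p=np.array(s['tool_pos']); a=np.degrees(np.arctan2(M[1,0],M[0,0])) 
    print("t",round(s['time'],2),"tcp",p.round(4),"phi",round(a,2),"tilt",np.degrees(np.arccos(-M[2,2])).round(2),"F",np.round(s['contact_force'],1),"w",round(s['gripper_width']*85.4,1),"q",np.round(s['joint_pos'],2))
    if target is None: return
    if phi is None: phi=a
    d=(phi-a+180)%360-180; step=(np.array(target)-p)/rows/.03
    for i in range(rows):
        b=np.radians(a+d*i/rows); X=np.array([np.cos(b),np.sin(b),0]);Y=np.array([np.sin(b),-np.cos(b),0])
        print(f"{step@X:.2f} {step@Y:.2f} {-step[2]:.2f} {-d/rows:.1f};",end=" ")
    print()
E
python3 -c "
from h import *
plan([.437,-.272,.12],96.7)"
```

```text
t 0.1 tcp [ 0.2517 -0.5714  0.2302] phi 23.77 tilt 0.11 F [-0.7 -0.3  0. ] w 85.4 q [-1.28  0.05  1.61 -0.    1.48 -0.12]
1.21 -0.83 0.46 -9.1; 1.33 -0.63 0.46 -9.1; 1.41 -0.41 0.46 -9.1; 1.46 -0.18 0.46 -9.1; 1.47 0.05 0.46 -9.1; 1.44 0.28 0.46 -9.1; 1.38 0.51 0.46 -9.1; 1.28 0.72 0.46 -9.1;
```

>>> {"name": "drive_tool", "arguments": {
  "commands": "85 0.62 -0.41 0.1 -4.6;85 0.65 -0.37 0.1 -4.6;85 0.67 -0.32 0.2 -4.6;85 0.7 -0.26 0.2 -4.6;85 0.71 -0.2 0.2 -4.6;85 0.73 -0.14 0.2 -4.6;85 0.73 -0.09 0.2 -4.6;85 0.74 -0.03 0.2 -4.6"
}}

```text
time: 1.1
tool_pos: [0.3464, -0.42, 0.1885]
tool_rot: [-0.001, 0.863, 0.505, -0.0]
contact_force: [0.8, 0.9, 0.8]
gripper_width: 0.991
```

```bash
python3 -c "
from h import *
plan([.437,-.272,.12],96.7)"
```

```text
t 1.1 tcp [ 0.3464 -0.42    0.1885] phi 60.71 tilt 0.06 F [0.8 0.9 0.8] w 84.6 q [-1.02 -0.11  1.84  0.    1.41 -0.51]
0.72 0.03 0.29 -4.5; 0.72 0.08 0.29 -4.5; 0.71 0.14 0.29 -4.5; 0.70 0.20 0.29 -4.5; 0.68 0.25 0.29 -4.5; 0.66 0.30 0.29 -4.5; 0.63 0.35 0.29 -4.5; 0.60 0.40 0.29 -4.5;
```

>>> {"name": "drive_tool", "arguments": {
  "commands": "85 0.72 0.03 0.29 -4.5;85 0.72 0.08 0.29 -4.5;85 0.71 0.14 0.29 -4.5;85 0.7 0.2 0.29 -4.5;85 0.68 0.25 0.29 -4.5;85 0.66 0.3 0.29 -4.5;85 0.63 0.35 0.29 -4.5;85 0.6 0.4 0.29 -4.5"
}}

```text
time: 2.1
tool_pos: [0.4372, -0.2721, 0.1189]
tool_rot: [-0.0, 0.664, 0.747, -0.0]
contact_force: [-0.0, 0.3, -0.1]
gripper_width: 0.993
```

Run:
```python
from h import *
plan([.437,-.272,.1],96.7)
im=manip.grab_frame("top"); crop(im,230,170,390,265,5,"pics/g1.png")
```

```text
t 2.1 tcp [ 0.4372 -0.2721  0.1189] phi 96.71 tilt 0.05 F [-0.   0.3 -0.1] w 84.8 q [-0.7  -0.11  1.97 -0.    1.29 -0.82]
0.00 -0.00 0.08 0.0; 0.00 -0.00 0.08 0.0; 0.00 -0.00 0.08 0.0; 0.00 -0.00 0.08 0.0; 0.00 -0.00 0.08 0.0; 0.00 -0.00 0.08 0.0; 0.00 -0.00 0.08 0.0; 0.00 -0.00 0.08 0.0;
```

View pics/g1.png

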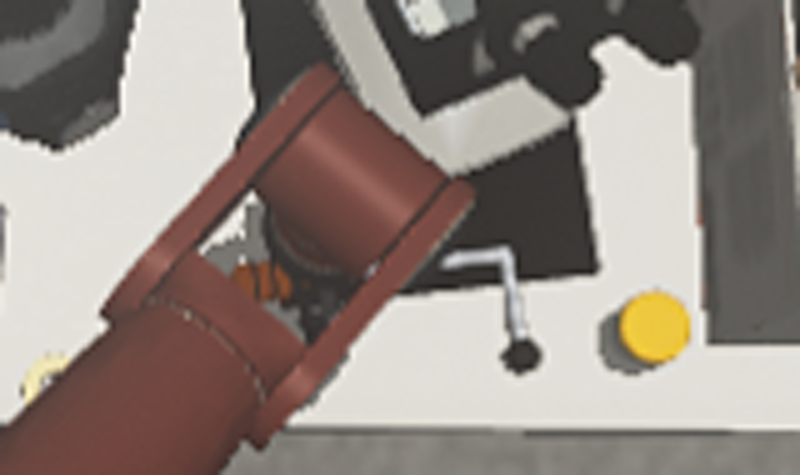

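The picture shows the gripper over the orange grip (~(283,226) in the frame) with the rod unmoved. Next I descend and close.

>>> {"name": "drive_tool", "arguments": {
  "commands": "85 0 0 0.8 0;85 0 0 0.8 0;85 0 0 0.8 0;85 0 0 0.7 0;85 0 0 0.5 0;85 0 0 0.2 0;85 0 0 0 0;60 0 0 0 0"
}}

```text
time: 3.15
tool_pos: [0.4378, -0.2736, 0.0066]
tool_rot: [0.001, 0.665, 0.746, 0.0]
contact_force: [-0.0, 1.1, 0.5]
gripper_width: 0.811
```

>>> {"name": "drive_tool", "arguments": {
  "commands": "40 0 0 0 0;20 0 0 0 0;10 0 0 0 0;10 0 0 0 0;10 0 0 0 0;10 0 0 0 0;10 0 0 0 0;10 0 0 0 0"
}}

```text
time: 4.15
tool_pos: [0.4373, -0.2731, 0.0058]
tool_rot: [0.0, 0.665, 0.746, -0.0]
contact_force: [-0.5, 0.2, 0.9]
gripper_width: 0.299
```

>>> {"name": "drive_tool", "arguments": {
  "commands": "10 0 0 -0.3 0;10 0 0 -0.6 0;10 0 0 -0.9 0;10 0 0 -0.9 0;10 0 0 -0.9 0;10 0 0 -0.9 0;10 0 0 -0.9 0;10 0 0 -0.6 0"
}}

```text
time: 5.15
tool_pos: [0.4377, -0.2732, 0.1884]
tool_rot: [0.001, 0.665, 0.746, 0.0]
contact_force: [0.3, 0.6, -1.5]
gripper_width: 0.296
```

Run:
```python
from h import *
plan([.458,.074,.18],86,16)
im=manip.grab_frame("top"); crop(im,230,170,390,265,5,"pics/g2.png")
```

```text
t 5.15 tcp [ 0.4377 -0.2732  0.1884] phi 96.57 tilt 0.16 F [ 0.3  0.6 -1.5] w 25.3 q [-0.7  -0.18  1.91  0.    1.41 -0.82]
0.71 0.12 0.02 0.7; 0.72 0.12 0.02 0.7; 0.72 0.11 0.02 0.7; 0.72 0.10 0.02 0.7; 0.72 0.09 0.02 0.7; 0.72 0.08 0.02 0.7; 0.72 0.08 0.02 0.7; 0.72 0.07 0.02 0.7; 0.72 0.06 0.02 0.7; 0.72 0.05 0.02 0.7; 0.72 0.04 0.02 0.7; 0.72 0.03 0.02 0.7; 0.72 0.03 0.02 0.7; 0.72 0.02 0.02 0.7; 0.72 0.01 0.02 0.7; 0.72 0.00 0.02 0.7;
```

View pics/g2.png

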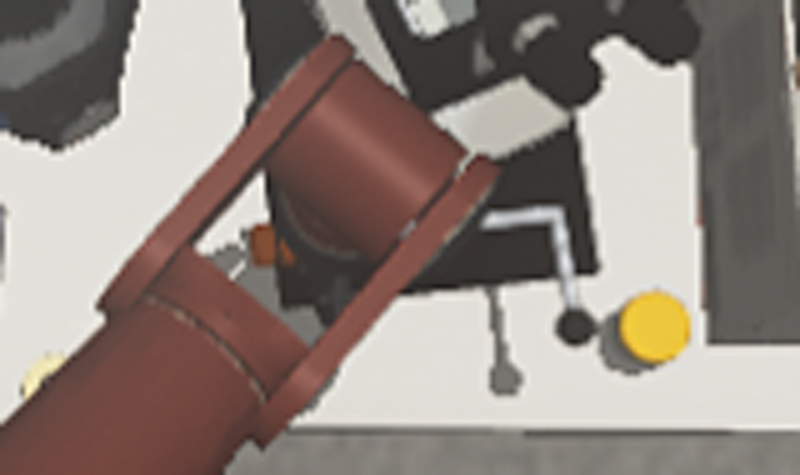

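The rod is held, with its bend at about (341,212) and ball at about (345,235). Now I carry it over to the rest.

>>> {"name": "drive_tool", "arguments": {
  "commands": "10 0.4 0.1 0 0.7;10 0.72 0.1 0 0.7;10 0.72 0.1 0 0.7;10 0.72 0.1 0 0.7;10 0.72 0.1 0 0.7;10 0.72 0.1 0 0.7;10 0.72 0.08 0 0.7;10 0.72 0.07 0 0.7"
}}

```text
time: 6.2
tool_pos: [0.4473, -0.1067, 0.1837]
tool_rot: [-0.002, 0.701, 0.713, -0.0]
contact_force: [0.7, 0.9, -1.6]
gripper_width: 0.298
```

Run:
```python
from h import *
for z in(.18,.19,.197,.205): print(z,p2w("top",341,211.9,z),p2w("top",344.6,234.7,z))
plan([.458,.074,.165],86,8)
```

```text
0.18 [ 0.46078337 -0.43304993  0.18      ] [ 0.38641725 -0.44275076  0.18      ]
0.19 [ 0.45909011 -0.43094722  0.19      ] [ 0.38523729 -0.4405811   0.19      ]
0.197 [ 0.45790483 -0.42947533  0.197     ] [ 0.38441132 -0.43906233  0.197     ]
0.205 [ 0.45655023 -0.42779316  0.205     ] [ 0.38346736 -0.43732659  0.205     ]
t 6.2 tcp [ 0.4473 -0.1067  0.1837] phi 90.94 tilt 0.2 F [ 0.7  0.9 -1.6] w 25.4 q [-0.4  -0.32  2.03  0.    1.44 -0.41]
0.75 0.06 0.08 0.6; 0.75 0.05 0.08 0.6; 0.75 0.04 0.08 0.6; 0.75 0.03 0.08 0.6; 0.75 0.02 0.08 0.6; 0.75 0.02 0.08 0.6; 0.75 0.01 0.08 0.6; 0.75 0.00 0.08 0.6;
```

>>> {"name": "drive_tool", "arguments": {
  "commands": "10 0.75 0.05 0 0.6;10 0.75 0.05 0 0.6;10 0.75 0.04 0 0.6;10 0.75 0.03 0 0.6;10 0.75 0.02 0.1 0.6;10 0.75 0.02 0.1 0.6;10 0.75 0 0.1 0.6;10 0.7 0 0.1 0.6"
}}

```text
time: 7.2
tool_pos: [0.4567, 0.0712, 0.1717]
tool_rot: [-0.001, 0.73, 0.683, -0.001]
contact_force: [-0.0, -0.1, -0.8]
gripper_width: 0.295
```

Run:
```python
from h import *
plan([.458,.074,.1],86,8)
im=manip.grab_frame("top"); crop(im,170,180,270,255,7,"pics/g3.png")
```

```text
t 7.2 tcp [0.4567 0.0712 0.1717] phi 86.16 tilt 0.18 F [-0.  -0.1 -0.8] w 25.2 q [-0.01 -0.31  2.04  0.    1.41  0.06]
0.01 0.00 0.30 0.0; 0.01 0.00 0.30 0.0; 0.01 0.00 0.30 0.0; 0.01 0.00 0.30 0.0; 0.01 0.00 0.30 0.0; 0.01 0.00 0.30 0.0; 0.01 0.00 0.30 0.0; 0.01 0.00 0.30 0.0;
```

View pics/g3.png

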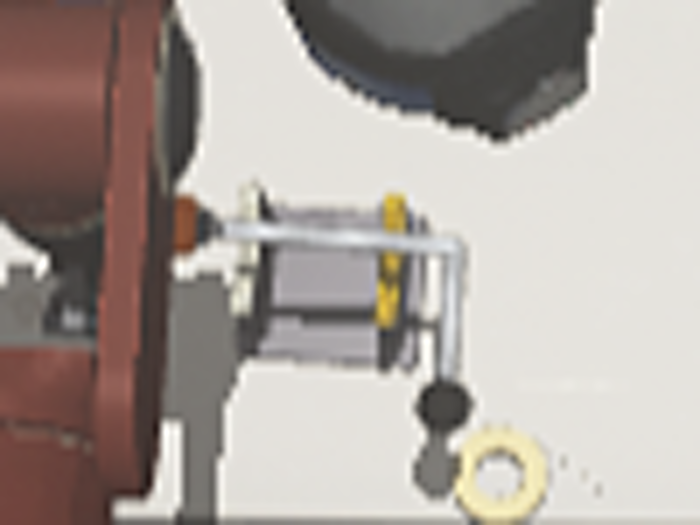

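The shank lies parallel to the notches, the bend (455,245 in the crop) beyond the yellow plate. I lower it.

>>> {"name": "drive_tool", "arguments": {
  "commands": "10 0.05 0 0.4 0;10 0.05 0 0.5 0;10 0 0 0.5 0;10 0 0 0.5 0;10 0 0 0.4 0;10 0 0 0.2 0;10 0 0 0.05 0;10 0 0 0 0"
}}

```text
time: 8.25
tool_pos: [0.4587, 0.0727, 0.0977]
tool_rot: [0.0, 0.73, 0.683, 0.0]
contact_force: [-0.2, -1.1, -1.9]
gripper_width: 0.297
```

>>> {"name": "drive_tool", "arguments": {
  "commands": "10 0 0 0.05 0;10 0 0 0.05 0;10 0 0 0 0;10 0 0 0 0;10 0 0 0 0;10 0 0 0 0;10 0 0 0 0;10 0 0 0 0"
}}

```text
time: 9.25
tool_pos: [0.4588, 0.0729, 0.0945]
tool_rot: [0.0, 0.73, 0.683, 0.0]
contact_force: [1.8, 1.7, 3.8]
gripper_width: 0.293
```

>>> {"name": "drive_tool", "arguments": {
  "commands": "10 0 0 0.03 0;30 0 0 0 0;35 0 0 0 0;50 0 0 0 0;85 0 0 0 0;85 0 0 0 0;85 0 0 0 0;85 0 0 0 0"
}}

```text
time: 10.25
tool_pos: [0.4583, 0.0728, 0.0933]
tool_rot: [-0.0, 0.73, 0.683, -0.0]
contact_force: [-0.4, 0.5, 0.2]
gripper_width: 0.998
```

>>> {"name": "drive_tool", "arguments": {
  "commands": "85 0 0 0 0;85 0 0 0 0;85 0 0 0 0;85 0 0 0 0;85 0 0 0 0;85 0 0 0 0;85 0 0 0 0;85 0 0 0 0"
}}

```text
time: 11.25
tool_pos: [0.4584, 0.0727, 0.0933]
tool_rot: [0.0, 0.73, 0.683, 0.0]
contact_force: [-0.0, -1.2, -0.3]
gripper_width: 0.999
```

>>> {"name": "drive_tool", "arguments": {
  "commands": "85 0 0 0 0;85 0 0 0 0;85 0 0 0 0;85 0 0 0 0;85 0 0 0 0;85 0 0 0 0;85 0 0 0 0;85 0 0 0 0"
}}

```text
time: 12.25
tool_pos: [0.4583, 0.0728, 0.0933]
tool_rot: [-0.0, 0.73, 0.683, 0.0]
contact_force: [0.3, -0.3, 0.6]
gripper_width: 0.995
```

Run:
```python
from h import *
plan(None)
im=manip.grab_frame("top"); sc=manip.grab_frame("scene")
a=cv2.resize(im[180:255,170:270],(640,480),interpolation=cv2.INTER_CUBIC)
cv2.imwrite("pics/g4.png",a[:,:,::-1])
```

```text
t 12.25 tcp [0.4583 0.0728 0.0933] phi 86.16 tilt 0.0 F [ 0.3 -0.3  0.6] w 84.9 q [-0.   -0.22  2.1   0.    1.25  0.06]
```

View pics/g4.png

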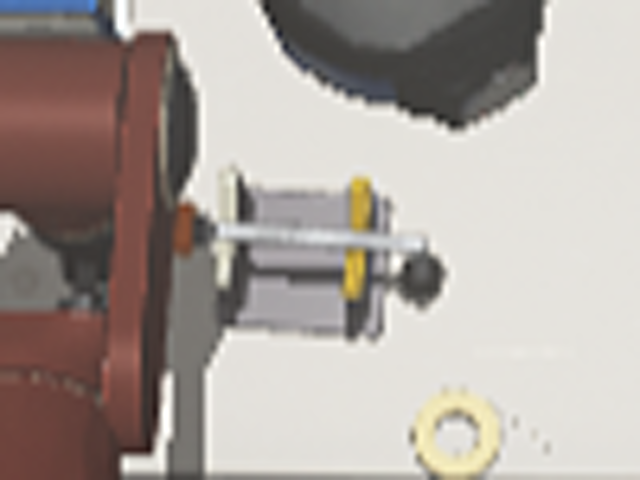

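The leg hangs down beyond the yellow plate (ball at (422,278)). I check the lateral alignment and regrip.

Run:
```python
from h import *
f=lambda x,y:p2w("top",(x+.5)/6.4-.5+170,(y+.5)/6.4-.5+180,.1)
a,b=f(222,231),f(420,243); d=(b-a)/np.linalg.norm(b-a)
print(a,b,np.degrees(np.arctan2(d[1],d[0])), "grip", b-.16*d, "ball(.025)",p2w("top",422.5/6.4+169.5,278.5/6.4+179.5,.025))
```

```text
[0.45505715 0.01877441 0.1       ] [ 0.45004341 -0.08710721  0.1       ] -92.71106499884684 grip [0.4576113  0.07271371 0.1       ] ball(.025) [ 0.4418133  -0.08655899  0.025     ]
```

>>> {"name": "drive_tool", "arguments": {
  "commands": "85 0 0 0.2 0;85 0 0 0.2 0;50 0 0 0 0;35 0 0 0 0;28 0 0 0 0;20 0 0 0 0;10 0 0 0 0;10 0 0 0 0"
}}

```text
time: 13.35
tool_pos: [0.4588, 0.0727, 0.0817]
tool_rot: [0.0, 0.73, 0.683, 0.0]
contact_force: [2.3, -0.1, 2.0]
gripper_width: 0.299
```

>>> {"name": "drive_tool", "arguments": {
  "commands": "10 0 0 0 0;10 0 0 0 0;10 0 0 0 0;10 0 0 0 0;10 0 0 -0.2 0;10 0 0 -0.5 0;10 0 0 -0.9 0;10 0 0 -0.9 0"
}}

```text
time: 14.35
tool_pos: [0.4576, 0.0729, 0.1573]
tool_rot: [-0.001, 0.73, 0.683, -0.0]
contact_force: [0.1, 0.1, -1.3]
gripper_width: 0.299
```

```bash
python3 -c "
from h import *
plan([.40,.13,.25],182.2,12)"
```

```text
t 14.35 tcp [0.4576 0.0729 0.1573] phi 86.15 tilt 0.09 F [ 0.1  0.1 -1.3] w 25.5 q [-0.   -0.29  2.05  0.    1.38  0.06]
0.15 -0.17 -0.26 -8.0; 0.17 -0.15 -0.26 -8.0; 0.19 -0.12 -0.26 -8.0; 0.20 -0.10 -0.26 -8.0; 0.22 -0.07 -0.26 -8.0; 0.22 -0.04 -0.26 -8.0; 0.23 -0.00 -0.26 -8.0; 0.22 0.03 -0.26 -8.0; 0.22 0.06 -0.26 -8.0; 0.21 0.09 -0.26 -8.0; 0.19 0.12 -0.26 -8.0; 0.18 0.14 -0.26 -8.0;
```

>>> {"name": "drive_tool", "arguments": {
  "commands": "10 0.1 -0.2 -0.8 0;10 0.1 -0.2 -0.8 0;10 0.15 -0.17 -0.8 -6;10 0.17 -0.15 -0.6 -8;10 0.19 -0.12 -0.2 -8;10 0.2 -0.1 0 -8;10 0.22 -0.07 0 -8;10 0.22 -0.04 0 -8"
}}

```text
time: 15.35
tool_pos: [0.4177, 0.1091, 0.2526]
tool_rot: [-0.001, 0.403, 0.915, -0.0]
contact_force: [-0.3, 0.4, 0.0]
gripper_width: 0.298
```

```bash
python3 -c "
from h import *
plan([.42,.14,.25],182.2,8)"
```

```text
t 15.35 tcp [0.4177 0.1091 0.2526] phi 132.42 tilt 0.07 F [-0.3  0.4  0. ] w 25.4 q [ 0.08 -0.45  2.01  0.    1.58 -0.66]
0.09 0.09 0.01 -6.2; 0.08 0.10 0.01 -6.2; 0.07 0.11 0.01 -6.2; 0.05 0.12 0.01 -6.2; 0.04 0.12 0.01 -6.2; 0.03 0.13 0.01 -6.2; 0.01 0.13 0.01 -6.2; -0.00 0.13 0.01 -6.2;
```

>>> {"name": "drive_tool", "arguments": {
  "commands": "10 0.09 0.09 0 -6.2;10 0.08 0.1 0 -6.2;10 0.07 0.11 0 -6.2;10 0.05 0.12 0 -6.2;10 0.04 0.12 0 -6.2;10 0.03 0.13 0 -6.2;10 0.01 0.13 0 -6.2;10 0 0.13 0 -6.2"
}}

```text
time: 16.35
tool_pos: [0.4201, 0.1399, 0.2526]
tool_rot: [-0.001, -0.017, 1.0, -0.0]
contact_force: [0.6, 0.6, -0.7]
gripper_width: 0.3
```

```bash
python3 -c "
from h import *
plan([.527,.1454,.23],182.2,8)
im=manip.grab_frame('top'); crop(im,130,130,250,220,6,'pics/g5.png')"
```

```text
t 16.35 tcp [0.4201 0.1399 0.2526] phi -178.04 tilt 0.09 F [ 0.6  0.6 -0.7] w 25.6 q [ 0.15 -0.42  1.99  0.    1.57 -1.45]
-0.45 0.01 0.09 -0.0; -0.45 0.01 0.09 -0.0; -0.45 0.01 0.09 -0.0; -0.45 0.01 0.09 -0.0; -0.45 0.01 0.09 -0.0; -0.45 0.01 0.09 -0.0; -0.45 0.01 0.09 -0.0; -0.45 0.01 0.09 -0.0;
```

View pics/g5.png

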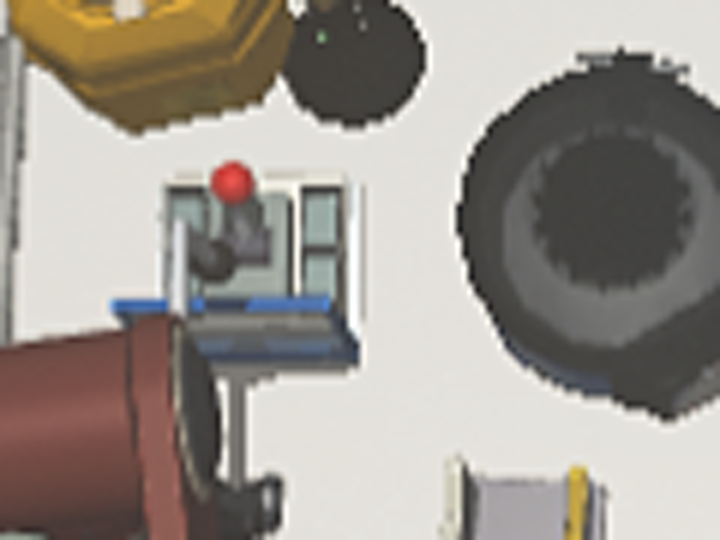

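Run:
```python
from h import *
f=lambda x,y,z:p2w("top",(x+.5)/6-.5+130,(y+.5)/6-.5+130,z).round(4)
print("ball",f(212,262,.196),"bend",f(180,222,.271),"knob",f(232,183,.1))
for z in(0,.05,.1,.15,.2):print(z,"jar",f(140,132,z),f(230,112,z),f(285,75,z),"disc",f(350,127,z),f(290,95,z))
```

```text
ball [0.5784 0.1429 0.196 ] bend [0.5806 0.1464 0.271 ] knob [0.6505 0.1517 0.1   ]
0 jar [0.7115 0.2296 0.    ] [0.7252 0.1736 0.    ] [0.7498 0.1402 0.    ] disc [0.7162 0.0978 0.    ] [0.7367 0.1364 0.    ]
0.05 jar [0.6962 0.2186 0.05  ] [0.7095 0.1644 0.05  ] [0.7334 0.1319 0.05  ] disc [0.7009 0.0909 0.05  ] [0.7207 0.1283 0.05  ]
0.1 jar [0.681  0.2076 0.1   ] [0.6939 0.1551 0.1   ] [0.717  0.1237 0.1   ] disc [0.6855 0.0839 0.1   ] [0.7047 0.1202 0.1   ]
0.15 jar [0.6658 0.1966 0.15  ] [0.6782 0.1458 0.15  ] [0.7006 0.1154 0.15  ] disc [0.6701 0.077  0.15  ] [0.6887 0.112  0.15  ]
0.2 jar [0.6506 0.1856 0.2   ] [0.6626 0.1365 0.2   ] [0.6842 0.1072 0.2   ] disc [0.6548 0.0701 0.2   ] [0.6727 0.1039 0.2   ]
```

Run:
```python
from h import *
for c in([.76,.23],[.78,.23],[.78,.26]):
    print(c,[w2p("scene",[*c,z])[0].round(0).tolist() for z in(0,.05,.1,.15,.2)],[w2p("top",[*c,z])[0].round(0).tolist() for z in(.1,.15,.2)])
im=manip.grab_frame("scene"); crop(im,80,130,220,235,5,"pics/s1.png")
```

```text
[0.76, 0.23] [[126.0, 223.0], [124.0, 209.0], [122.0, 195.0], [119.0, 180.0], [117.0, 165.0]] [[148.0, 130.0], [145.0, 125.0], [142.0, 120.0]]
[0.78, 0.23] [[125.0, 220.0], [123.0, 206.0], [120.0, 192.0], [118.0, 177.0], [115.0, 162.0]] [[148.0, 125.0], [145.0, 120.0], [142.0, 115.0]]
[0.78, 0.26] [[115.0, 222.0], [113.0, 208.0], [111.0, 194.0], [108.0, 179.0], [105.0, 164.0]] [[140.0, 125.0], [137.0, 120.0], [133.0, 114.0]]
```

View pics/s1.png

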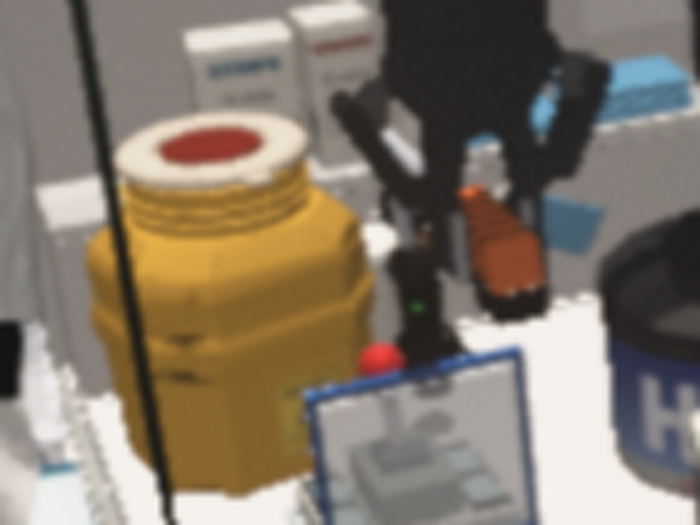

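The scene crop shows the jar's bulge just behind the lever (knob at (380,362) in the crop). So I'll bring the ball down to the right of the lever, below knob height. Then I slide it left behind the stem and pull.

```bash
python3 -c "
from h import *
plan([.502,.0945,.2526],182,8)"
```

```text
t 16.45 tcp [0.4202 0.14   0.2526] phi -178.23 tilt 0.06 F [ 0.6 -0.5 -1. ] w 25.7 q [ 0.15 -0.42  1.99  0.    1.57 -1.45]
-0.33 -0.20 -0.00 -0.0; -0.33 -0.20 -0.00 -0.0; -0.33 -0.20 -0.00 -0.0; -0.33 -0.20 -0.00 -0.0; -0.33 -0.20 -0.00 -0.0; -0.33 -0.20 -0.00 -0.0; -0.33 -0.20 -0.00 -0.0; -0.33 -0.20 -0.00 -0.0;
```

>>> {"name": "drive_tool", "arguments": {
  "commands": "10 0 -0.4 0 0;10 -0.2 -0.4 0 0;10 -0.5 -0.3 0 0;10 -0.6 -0.3 0 0;10 -0.6 -0.2 0 0;10 -0.5 0 0 0;10 -0.3 0 0 0;10 0 0 0 0"
}}

```text
time: 17.45
tool_pos: [0.5038, 0.094, 0.252]
tool_rot: [-0.0, -0.015, 1.0, -0.0]
contact_force: [-0.3, 0.5, -0.9]
gripper_width: 0.3
```

```bash
python3 -c "
from h import *
plan([.502,.0945,.165],182,8)"
```

```text
t 17.45 tcp [0.5038 0.094  0.252 ] phi -178.27 tilt 0.05 F [-0.3  0.5 -0.9] w 25.6 q [ 0.04 -0.23  1.84 -0.    1.53 -1.56]
0.01 0.00 0.36 -0.0; 0.01 0.00 0.36 -0.0; 0.01 0.00 0.36 -0.0; 0.01 0.00 0.36 -0.0; 0.01 0.00 0.36 -0.0; 0.01 0.00 0.36 -0.0; 0.01 0.00 0.36 -0.0; 0.01 0.00 0.36 -0.0;
```

>>> {"name": "drive_tool", "arguments": {
  "commands": "10 0 0 0.4 0;10 0 0 0.7 0;10 0 0 0.7 0;10 0 0 0.7 0;10 0 0 0.6 0;10 0 0 0.4 0;10 0 0 0.2 0;10 0 0 0 0"
}}

```text
time: 18.45
tool_pos: [0.5033, 0.0944, 0.1412]
tool_rot: [-0.0, -0.015, 1.0, 0.0]
contact_force: [-0.2, -0.2, 0.2]
gripper_width: 0.297
```

```bash
cat >> h.py <<'E'
def knob():
    im=manip.grab_frame("top"); h=cv2.cvtColor(np.ascontiguousarray(im),cv2.COLOR_RGB2HSV)
    m=((h[...,0]<6)|(h[...,0]>174))&(h[...,1]>150)&(h[...,2]>120); m[:150]=0;m[200:]=0;m[:,:150]=0;m[:,190:]=0
    y,x=np.nonzero(m); print("knob",len(x),p2w("top",x.mean(),y.mean(),.1).round(4) if len(x) else None)
E
python3 -c "
from h import *
plan(None); knob()"
```

```text
t 18.45 tcp [0.5033 0.0944 0.1412] phi -178.23 tilt 0.01 F [-0.2 -0.2  0.2] w 25.4 q [ 0.04 -0.15  1.96  0.    1.33 -1.56]
knob 29 [0.6518 0.1512 0.1   ]
```

>>> {"name": "drive_tool", "arguments": {
  "commands": "10 -0.17 0 0.15 0;10 0 0 0.12 0;10 0 0.3 0 0;10 0 0.4 0 0;10 0 0.4 0 0;10 0 0.4 0 0;10 0 0.22 0 0;10 0 0 0 0"
}}

```text
time: 19.5
tool_pos: [0.5073, 0.1469, 0.1337]
tool_rot: [0.001, -0.016, 1.0, 0.0]
contact_force: [1.8, 0.3, -0.4]
gripper_width: 0.301
```

```bash
python3 -c "
from h import *
plan(None); knob()"
```

```text
t 19.5 tcp [0.5073 0.1469 0.1337] phi -178.16 tilt 0.1 F [ 1.8  0.3 -0.4] w 25.7 q [ 0.14 -0.1   1.93  0.    1.31 -1.46]
knob 15 [0.6507 0.1468 0.1   ]
```

>>> {"name": "drive_tool", "arguments": {
  "commands": "10 0.15 0 0 0;10 0.2 0 0 0;10 0.2 0 0 0;10 0.2 0 -0.1 0;10 0.25 0 -0.1 0;10 0.25 0 -0.1 0;10 0.2 0 0 0;10 0.1 0 0 0"
}}

```text
time: 20.55
tool_pos: [0.461, 0.1447, 0.1428]
tool_rot: [0.002, -0.015, 1.0, 0.0]
contact_force: [5.3, 0.3, -1.6]
gripper_width: 0.299
```

```bash
python3 -c "
from h import *
plan(None); knob()"
```

```text
t 20.55 tcp [0.461  0.1447 0.1428] phi -178.23 tilt 0.18 F [ 5.3  0.3 -1.6] w 25.6 q [ 0.15 -0.23  2.03 -0.    1.34 -1.45]
knob 13 [0.5978 0.1441 0.1   ]
```

>>> {"name": "drive_tool", "arguments": {
  "commands": "10 0.1 0 0 0;10 0.1 0 0 0;10 0 0 0 0;10 0 0 0 0;10 0 0 0 0;10 0 0 0 0;10 0 0 0 0;10 0 0 0 0"
}}

```text
time: 21.6
tool_pos: [0.4581, 0.1439, 0.1432]
tool_rot: [0.005, -0.015, 1.0, -0.0]
contact_force: [15.6, -2.2, -7.0]
gripper_width: 0.295
```

```bash
python3 -c "
from h import *
plan(None); knob()"
```

```text
t 21.6 tcp [0.4581 0.1439 0.1432] phi -178.31 tilt 0.59 F [15.6 -2.2 -7. ] w 25.2 q [ 0.15 -0.24  2.04 -0.    1.34 -1.45]
knob 12 [0.597  0.1438 0.1   ]
```

Force has risen to 15.6 N and the knob has stopped moving, so the lever is at its stop. I back off and lift out.

>>> {"name": "drive_tool", "arguments": {
  "commands": "10 -0.3 0 0 0;10 -0.4 0 0 0;10 -0.2 0 -0.1 0;10 0 0 -0.6 0;10 0 0 -0.9 0;10 0 0 -0.9 0;10 0 0 -0.9 0;10 0 0 -0.4 0"
}}

```text
time: 22.65
tool_pos: [0.482, 0.1456, 0.2594]
tool_rot: [0.002, -0.016, 1.0, 0.0]
contact_force: [0.1, 0.1, -1.7]
gripper_width: 0.295
```

>>> {"name": "drive_tool", "arguments": {
  "commands": "10 0.4 0 0 0;10 0.6 0 0 0;10 0.6 -0.1 0 0;10 0.6 -0.1 0 0;10 0.5 -0.1 0 0;10 0.2 0 0 0;10 0 0 0 0;10 0 0 0 0"
}}

```text
time: 23.65
tool_pos: [0.3947, 0.1337, 0.2559]
tool_rot: [-0.0, -0.015, 1.0, -0.0]
contact_force: [-0.5, 0.5, -0.9]
gripper_width: 0.294
```

```bash
python3 -c "
from h import *
plan([.40,.12,.25],86,12); knob()
im=manip.grab_frame('top'); crop(im,130,130,250,220,6,'pics/g6.png')"
```

```text
t 23.65 tcp [0.3947 0.1337 0.2559] phi -178.23 tilt 0.03 F [-0.5  0.5 -0.9] w 25.1 q [ 0.15 -0.49  2.04  0.    1.6  -1.45]
-0.01 -0.04 0.02 8.0; -0.02 -0.04 0.02 8.0; -0.02 -0.03 0.02 8.0; -0.03 -0.03 0.02 8.0; -0.03 -0.03 0.02 8.0; -0.04 -0.02 0.02 8.0; -0.04 -0.02 0.02 8.0; -0.04 -0.01 0.02 8.0; -0.04 -0.00 0.02 8.0; -0.04 0.00 0.02 8.0; -0.04 0.01 0.02 8.0; -0.04 0.01 0.02 8.0; 
knob 24 [0.5996 0.1495 0.1   ]
```

View pics/g6.png

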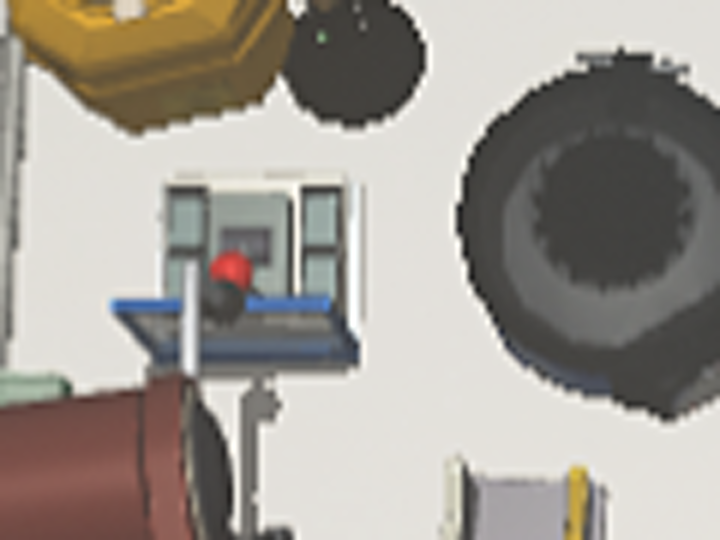

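The knob has swung to the guard side (red at (232,272) in the crop). Next I turn back to the rest; the knob gets re-measured once it is clear of the rod.

>>> {"name": "drive_tool", "arguments": {
  "commands": "10 0 -0.05 0 8;10 0 -0.04 0 8;10 0 -0.04 0 8;10 0 -0.04 0 8;10 0 -0.03 0 8;10 0 -0.02 0 8;10 0 -0.02 0 8;10 0 0 0 8"
}}

```text
time: 24.75
tool_pos: [0.3929, 0.1271, 0.2562]
tool_rot: [-0.0, 0.519, 0.855, 0.0]
contact_force: [-0.5, 0.3, -1.0]
gripper_width: 0.294
```

Run:
```python
from h import *
knob(); plan([.458,.074,.19],86.2,8)
```

```text
knob 31 [0.5975 0.1499 0.1   ]
t 24.8 tcp [0.3928 0.1271 0.2562] phi 117.33 tilt 0.02 F [ 0.1 -0.1 -1.8] w 25.2 q [ 0.13 -0.51  2.04  0.    1.6  -0.35]
-0.32 0.14 0.28 3.9; -0.31 0.16 0.28 3.9; -0.30 0.18 0.28 3.9; -0.29 0.20 0.28 3.9; -0.27 0.22 0.28 3.9; -0.26 0.24 0.28 3.9; -0.24 0.26 0.28 3.9; -0.22 0.27 0.28 3.9;
```

>>> {"name": "drive_tool", "arguments": {
  "commands": "10 -0.32 0.14 0.1 3.9;10 -0.31 0.16 0.1 3.9;10 -0.3 0.18 0.2 3.9;10 -0.29 0.2 0.3 3.9;10 -0.27 0.22 0.4 3.9;10 -0.26 0.24 0.4 3.9;10 -0.24 0.26 0.4 3.9;10 -0.22 0.27 0.3 3.9"
}}

```text
time: 25.8
tool_pos: [0.4585, 0.0741, 0.1895]
tool_rot: [-0.0, 0.728, 0.685, -0.0]
contact_force: [-0.3, 0.8, -1.5]
gripper_width: 0.296
```

Run:
```python
from h import *
plan([.458,.0735,.1],86.2,8)
im1=manip.grab_frame("top"); im0=cv2.imread("pics/top0.png")[:,:,::-1]
for im in(im0,im1):
    w=im[145:190,155:185].astype(float); r=np.clip(w[...,0]-np.maximum(w[...,1],w[...,2])-40,0,None)
    y,x=np.mgrid[145:190,155:185]; print((x*r).sum()/r.sum(),(y*r).sum()/r.sum(), (r>0).sum())
for a in(0,.05,.1,.85,.9,.95,1.0):
    t=.5-a; print(a,w2p("top",[.622+.06*np.sin(t),.15,.047+.06*np.cos(t)]).round(1))
a=cv2.resize(im1[180:255,170:270],(640,480),interpolation=cv2.INTER_CUBIC)
hsv=cv2.cvtColor(np.ascontiguousarray(im1),cv2.COLOR_RGB2HSV)
# rod ball / shank check: dark pixels near the expected ball
s=manip.state();p=s['tool_pos'];d=np.array([-.067,-.998,0])
print("exp bend",w2p("top",p+.16*d+[0,0,.0185]).round(1),"exp ball",w2p("top",p+.16*d-[0,0,.0565]).round(1))
for n,im in(("dk",im1),):
    g=im.max(2); x0,y0=w2p("top",p+.16*d-[0,0,.0565])[0].astype(int)
    sub=g[y0-10:y0+11,x0-10:x0+11]; yy,xx=np.nonzero(sub<70); print("dark",xx.mean()+x0-10,yy.mean()+y0-10,len(xx))
```

```text
t 25.8 tcp [0.4585 0.0741 0.1895] phi 86.55 tilt 0.03 F [-0.3  0.8 -1.5] w 25.3 q [-0.   -0.32  2.02  0.    1.44  0.06]
-0.00 -0.00 0.37 0.0; -0.00 -0.00 0.37 0.0; -0.00 -0.00 0.37 0.0; -0.00 -0.00 0.37 0.0; -0.00 -0.00 0.37 0.0; -0.00 -0.00 0.37 0.0; -0.00 -0.00 0.37 0.0; -0.00 -0.00 0.37 0.0; 
168.14447806354008 159.68645990922843 41
168.13979706877114 177.50817361894025 230
0 [[168.8 160.1]]
0.05 [[168.7 160.7]]
0.1 [[168.6 161.3]]
0.85 [[167.9 173.4]]
0.9 [[167.9 174.3]]
0.95 [[167.9 175.1]]
1.0 [[168. 176.]]
exp bend [[234.1 213.1]] exp ball [[234.7 216.8]]
dark 233.57142857142858 217.85714285714286 7
```

Run:
```python
from h import *
im1=manip.grab_frame("top"); im0=cv2.imread("pics/top0.png")[:,:,::-1]
for im,r0 in((im0,150),(im1,166)):
    w=im[r0:r0+20,161:176].astype(int); e=w[...,0]-np.maximum(w[...,1],w[...,2])
    print("\n".join(" ".join(f"{v:4d}" for v in row) for row in e[2:19])); print()
```

```text
3    2    1    2    2    1    1    2    2    3    3    2    2    1    1
   1    1    1    2    1    1    2    1    1    2    2    3    3    1    1
   1    2    2    2    1    2    1    2    2    2    3    2    3    2    1
   1    1    1    1    2    1    0   -1    1    1    1    2    2    1    2
   2    2    2    1    1   -3    9   16   15    4   -1    0    2    2    2
   2    2    2    1    0   18   72  110  106   44   11    0    2    2    2
   3    3    3   -2   22  118  141  145  140  124   63   -2    1    3    4
   3    3    3   -3   70  130  145  146  144  128  101   10    0    4    5
   3    3    3   -2   80  127  142  144  141  122   98   36    0    3    3
   2    2    2   -2   65  110  126  130  123  109   84   24    0    2    2
  -2   -2    0   -1   16   76  102  106  101   85   52    6   -5   -2   -6
 -10  -10   -7   -2  -12   16   54   70   62   48   10   -3   -8   -8   -9
 -16  -16  -11   -3   -8  -11    0   15   11    9   -3   -2   -1   -7   -9
 -15  -16  -11   -3   -8   -9   -4   -3   -1    0   -1   -2    0   -8   -7
 -15  -15  -11   -2   -7   -9   -2   -1    1    0    
[... 747 characters left out ...]
   96    4  -12   -9   -8
 -14  -14   -8   -4   87  124  132  139  128  112   80   -5  -11  -10  -11
   2    1    8   -6   52   82   90   92   87   73   47   -7   -3   -2   -2
  29   30   29   28   25   23   22   22   22   23   26   28   30   29   30
  33   32   32   32   32   31   31   31   31   31   32   32   33   33   32
  36   35   36   36   35   35   35   35   36   35   35   35   35   35   35
  38   38   38   37   37   37   38   37   38   37   37   38   38   38   38
  40   39   39   40   39   39   39   40   39   40   39   40   40   40   40
  41   41   40   40   40   40   41   41   40   41   40   41   41   41   42
  43   42   43   41   42   42   41   41   42   42   42   42   42   42   42
```

>>> {"name": "drive_tool", "arguments": {
  "commands": "10 0 0 0.4 0;10 0 0 0.6 0;10 0 0 0.7 0;10 0 0 0.7 0;10 0 0 0.6 0;10 0 0 0.3 0;10 0 0 0.1 0;10 0 0 0 0"
}}

```text
time: 26.9
tool_pos: [0.4585, 0.0743, 0.0886]
tool_rot: [0.0, 0.728, 0.686, 0.0]
contact_force: [-0.2, -0.6, -0.8]
gripper_width: 0.296
```

>>> {"name": "drive_tool", "arguments": {
  "commands": "10 0 0 0.05 0;10 0 0 0.05 0;10 0 0 0.05 0;10 0 0 0 0;10 0 0 0 0;10 0 0 0 0;10 0 0 0 0;10 0 0 0 0"
}}

```text
time: 27.9
tool_pos: [0.4581, 0.0743, 0.0837]
tool_rot: [0.0, 0.728, 0.686, 0.0]
contact_force: [-0.4, 0.2, -1.1]
gripper_width: 0.291
```

>>> {"name": "drive_tool", "arguments": {
  "commands": "10 0 0 0.04 0;10 0 0 0.04 0;10 0 0 0 0;10 0 0 0 0;10 0 0 0 0;10 0 0 0 0;10 0 0 0 0;10 0 0 0 0"
}}

```text
time: 28.9
tool_pos: [0.4584, 0.0742, 0.0815]
tool_rot: [0.0, 0.728, 0.686, 0.0]
contact_force: [2.2, -0.9, 0.3]
gripper_width: 0.295
```

>>> {"name": "drive_tool", "arguments": {
  "commands": "10 0 0 0.03 0;10 0 0 0 0;28 0 0 0 0;32 0 0 0 0;40 0 0 0 0;60 0 0 0 0;85 0 0 0 0;85 0 0 0 0"
}}

```text
time: 29.9
tool_pos: [0.4581, 0.0743, 0.0804]
tool_rot: [-0.0, 0.728, 0.686, -0.0]
contact_force: [-0.5, 0.4, 0.3]
gripper_width: 0.996
```

>>> {"name": "drive_tool", "arguments": {
  "commands": "85 0 0 0 0;85 0 0 0 0;85 0 0 0 0;85 0 0 0 0;85 0 0 -0.2 0;85 0 0 -0.5 0;85 0 0 -0.8 0;85 0 0 -0.8 0"
}}

```text
time: 30.9
tool_pos: [0.4584, 0.0743, 0.1514]
tool_rot: [0.0, 0.728, 0.686, 0.0]
contact_force: [0.4, 0.2, -0.3]
gripper_width: 0.997
```

>>> {"name": "drive_tool", "arguments": {
  "commands": "85 0 0 -0.9 0;85 0 0 -0.9 0;85 -0.4 0.7 -0.7 0;85 -0.4 0.8 -0.3 0;85 -0.2 -0.9 0 0;85 0 -0.9 0 0;85 0 -0.9 0 0;85 0 0 0 0"
}}

```text
time: 31.9
tool_pos: [0.42, 0.0466, 0.2347]
tool_rot: [0.001, 0.728, 0.686, 0.001]
contact_force: [0.0, -0.7, -0.3]
gripper_width: 0.99
```

>>> {"name": "drive_tool", "arguments": {
  "commands": "85 -0.5 0 0 0;85 -0.9 0 0 0;85 -1 -0.1 0 0;85 -1 -0.1 0 0;85 -1 -0.1 0 0;85 -1 -0.1 0 0;85 -0.9 0 0 0;85 0 0 0 0"
}}

```text
time: 32.9
tool_pos: [0.3971, -0.1436, 0.2336]
tool_rot: [-0.0, 0.729, 0.684, -0.0]
contact_force: [0.1, 0.0, -0.4]
gripper_width: 0.993
```

```bash
python3 -c "
from h import *
plan(None); knob()
im=manip.grab_frame('top'); crop(im,125,145,257,255,6,'pics/g7.png')
a=im.copy();b=cv2.imread('pics/top0.png')[:,:,::-1]
for n,r in(('timer',(232,250,135,162)),('pot',(225,247,350,372))):
  y0,y1,x0,x1=r;print(n,np.abs(a[y0:y1,x0:x1].astype(int)-b[y0:y1,x0:x1]).mean())"
```

```text
t 32.9 tcp [ 0.3971 -0.1436  0.2336] phi 86.36 tilt 0.02 F [ 0.1  0.  -0.4] w 84.8 q [-0.52 -0.47  2.05 -0.    1.56 -0.46]
knob 27 [0.5977 0.1504 0.1   ]
timer 1.215363511659808
pot 0.8505509641873278
```

View pics/g7.png

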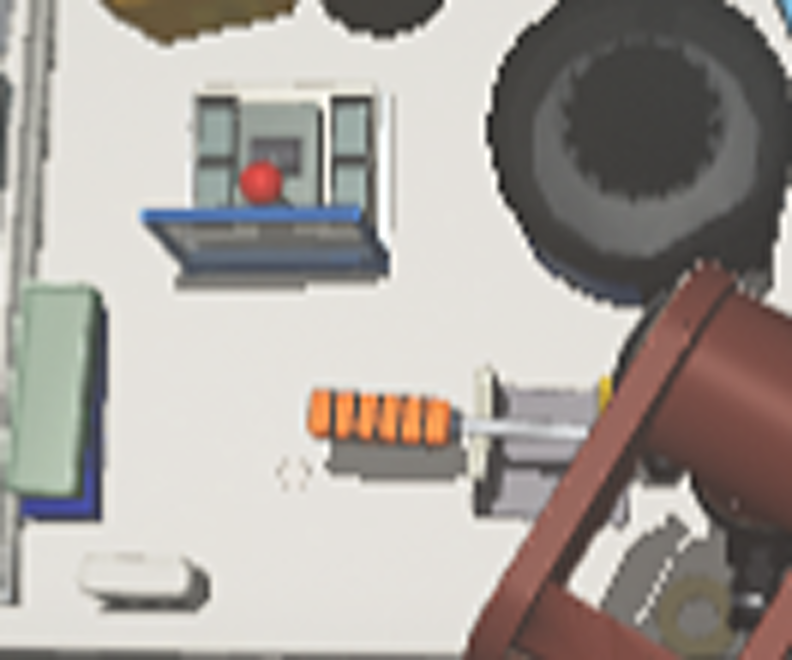

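```bash
python3 -c "
from plant import manip
print(manip.job_done())"
```

```text
the job is handed in; nothing more can be done
None
```

I pulled the dryer's lever over to the guard side with the rod and laid the rod back in the rest. I let go of it there and handed the job in at about 33 s of the 72 s allowed.

**Steps:** I gripped the rod flat, laid it in the notches and let the leg swing down. I then took it again and carried it over the guard. The ball went in behind the lever from the right, because a jar stands close behind the knob.

**Lever:** On the pull, the force rose from 5 to 15.6 N while the knob stopped moving, so I took that as the stop. The camera gives a knob travel of about 54 mm, or roughly 0.94 rad. An exact 0-to-1.0 swing would be 57 mm, so 1.0 is not confirmed by camera alone. The shortfall fits an off position slightly above 0 plus the calibration error. After I let go, the knob stayed where it was: 0.598 m at the last check, 0.597 m under load.

**Rod:** The last picture shows the grip on the white side and the shank in the notch. The arm hid the leg and most of the yellow notch, so I did not see the bent end hanging after the final release. I released it with the leg already down.

**Other things:** The timer and the pot look unchanged. The tape roll I only saw partly behind the hand, and it looks in place. The largest wrist force I read was about 17 N, at the lever stop, and I read no contact force from the hand itself.

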